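# Stow the small jar behind the sprung flap

### The arm

A 6-joint arm with a two-finger parallel gripper is mounted at the origin on the work surface. World frame = base frame: x ahead of the robot, y to its left, z up, the work surface at z = 0. Lengths are in m, angles in rad, forces in N, time in s.
With the tool pointing down it reaches from about 0.325 to 0.775 m from the base axis. Payload 5.5 kg.
Tool frame: the origin (TCP) lies on the mounting face of the last link; the fingertips stand 182 mm ahead of it and the grasp point (between the pads) lies 163 mm ahead of it (manip.grasp_offset is the distance from the TCP to the grasp point, in m); x points along the fingers, y is the direction in which the jaws open and shut, and the axes are right-handed (so a half turn about x gives the same grasp; the last joint's range is limited). The gripper opens to 88 mm and grips with 3 to 60 N. Pads are 20 mm wide; open, the fingers measure 115 mm over their backs; the gripper's body (75 mm by 178 mm) begins 61 mm behind the grasp point.
Start: joints at [-1.311, 0.091, 1.231, -0, 1.82, -0.057], TCP at [0.187, -0.57, 0.405] pointing down, gripper open.
Joint ranges: [-2.87, 2.87], [-0.86, 2.18], [0.17, 2.46], [-1.51, 4.65], [0.06, 2.69], [-2.65, 2.65]. Speed limits (rad/s): [2.57, 2.57, 3.01, 3.14, 3.14, 3.14].

### API

Orientations are given as a unit quaternion [x, y, z, w].
In Python, from workcell import manip, eoat, planner, capture, finder, current_time, current_qpos, current_qvel, current_joint_efforts, current_ee_pos, current_tcp_rot, current_wrist_force, current_moment, current_grip_width gives the robot as it stands. The module is installed in compiled form; this text tells all that it offers. Calls block until the motion is done:
- manip.goto(position, orientation): joint-space move of the TCP to a pose.
- manip.servo_line(position, attitude=None, velocity=0.15, threshold=None): straight line of the TCP; attitude=None keeps the orientation; velocity is the mean speed in m/s. With threshold (N) it stops when the force on the tool has changed by that much, and returns True; else False.
- manip.movej(angles): joint-space move.
- eoat.grip(opening, f_grip=None): finger opening in m; f_grip is the grip in N (None keeps the last); returns when the fingers have stopped.
- manip.pause(seconds).
- planner.solve_ik(position, orientation): joint angles nearest the present ones, or None.
- capture(name): name is "side" or "top" or "wrist"; returns a dict with "img" (420x560x3 uint8, red, green, blue), "fovy" (degrees; the focal length in pixels is half the picture's height over the tangent of half this angle, whatever the lens; pixels are square), "cx", "cy" (the principal point, pixels), "rvec" (rotation vector, rad) and "tvec" (3), from world to camera coordinates, as OpenCV has them. Camera axes: x right, y down, z forward; pixel columns grow to the right and rows downward; lengths in m; the calibration is good to about 2 mm. The wrist camera is an equidistant fisheye: a pixel r from the principal point sees the ray r / f radians off the axis. A picture is of the moment at which its call begins. There is no depth.
A pose or a line that the arm cannot do raises manip.IKError and nothing moves.
- manip.finish_job(): hands the job in, once; it reports no verdict.
Trained networks look in the newest picture that a camera, given by its name, has taken for a name from the list of things; names that differ only in an ending like _2 or _b are one class to them, and where a whole thing is asked for, a point or a joint stands for the part that bears it (a point fixed in the world has none). Each returns a list of dicts, best first, with "confidence" (0 to 1); they miss things now and then, are a little off and sometimes report something else, mostly with a low value. They report only what shows in the picture. A call takes as long as a camera call.
- finder.boxes_of(camera, query): "xyz" ([x, y, z] in m, in the coordinates of the camera as it stood for that picture, good to about 4 mm: the middle of the surface that is visible of it).
- finder.landmark_of(camera, query): "xyz" ([x, y, z] in m, in the coordinates of the camera as it stood for that picture, good to about 4 mm: a listed point, or the origin of a listed thing).
Readings, each from a call of its own:
- current_time(): time.
- current_qpos(): joint angles.
- current_qvel(): joint speeds.
- current_joint_efforts(): joint torques, N m.
- current_ee_pos(): TCP position.
- current_tcp_rot(): TCP orientation.
- current_wrist_force(): force on the tool from outside, world axes, zero at the start.
- current_moment(): the same for the moment, N m.
- current_grip_width(): finger opening in m.
Only numpy, scipy, OpenCV 4.12 (cv2) and the standard library are available. Lean on these libraries where they do the work, as an engineer would, in place of code of your own. Each camera call takes 0.05 s, during which the arm holds its last target.

### The job

Take the small lidded glass jar and stand it in the open mouth of the jar lane, then slide it upright along the shelf through the sprung flap until you feel it press firmly on the sprung pad at the end of the lane, and hold it there for half a second. Press gently, for it is glass. Then let go of it and lift clear so that the jar stays standing in the lane with the flap shut behind it, and leave the other things on the shelf where they are.

Things in the scene. Friction and masses are not known exactly. Their poses are not given: they have to be found in the camera images.
- jar_center (a point): Centre (half-way up, 35 mm above its foot) of the small glass jar: clear round glass body 56 mm in diameter and 54 mm high, under a 53 mm wide, 16 mm high grey steel lid; 70 mm tall in all, about 0.16 kg, standing upright, loose. It is the shorter and narrower of the two jars.
- lane: Jar lane fixed to the shelf: two galvanised rails 22 mm high, 4 mm thick, 64 mm apart inside, bare shelf between. Origin on the shelf midway between them, in the plane of the shut flap; x runs from the open mouth to the end pad, y towards the flap's hinge, z up. Posts 64 mm high, 8 mm thick at x = 0, y = +-37 mm. Open above all along: closed fingers pointing down can follow the jar past the flap.
- lane_mouth (a point): Point on the shelf in the mouth of the lane, 62 mm before the flap, where the jar can be stood. The rails flare from 64 mm apart at x = -30 mm of the lane to about 104 mm at its open end, x = -115 mm. Axes as the lane's.
- flap (a joint): Angle of the sprung flap, rad: 0 shut across the lane, 1.6 fully open. It opens only towards the end pad (+x of the lane), under a push of 1 to 4 N, and springs shut once nothing is in its sweep; a jar with its centre 92 mm or more past the gate leaves it free. It may shut behind the fingers and does not open towards the mouth: lift the fingers straight up.
- flap_hinge (a point): On the flap's upright hinge axis, half-way up the leaf (42 mm above the shelf). The leaf is galvanised sheet 3 mm thick, from 26 to 58 mm above the shelf, reaching 66 mm from the hinge across the lane.
- stop: Grey plastic block 30 x 64 x 56 mm fixed at the end of the lane, x = +195 mm of the lane; origin under its centre, axes as the lane's. In front of it, on a stem, stands a sprung pad (see stop_front).
- stop_front (a point): Middle of the block's front face. The flat black rubber pad before it is 56 mm wide, 8 to 58 mm above the shelf. How far it stands out differs each time and is not measured: its face is 21 to 51 mm before this point. It gives 1 mm per 2 N and bottoms at 12 mm; 4 to 10 N seats the jar, over 16 N is too hard. A loaded jar clings to the fingers: back off about 9 mm before lifting them.
- tall_jar: Bystander: the larger glass jar with a steel lid, 74 mm in diameter, 105 mm tall; origin under its centre.
- funnel: Bystander: white plastic funnel standing mouth down, 88 mm wide, 90 mm tall; origin under its centre.
- scraper: Bystander: putty scraper lying flat, about 210 mm long along its x, 70 mm wide blade to +x, 18 mm high; origin on the shelf near its middle.
- chuck_key: Bystander: black T-shaped chuck key lying flat, about 100 x 70 x 18 mm; origin on the shelf near its middle.
- tape_roll: Bystander: cardboard tape core lying flat, 90 mm wide, 25 mm high; origin under its centre.

How it is judged:
On the way, in this order (a step that is already met when the one before it is completed fails the run):
1. the jar stands upright on the shelf in the mouth of the lane, in front of the flap (x of jar_center in the frame of lane between -0.13 and -0.02 m and y of jar_center in the frame of lane between -0.025 and 0.025 m and height (world z) of jar_center below 0.041 m and angle between jar_center's own z axis and vertical below 0.15 rad), for 0.2 s.
2. the jar slides along the shelf through the gate with the flap pushed open (x of jar_center in the frame of lane between 0.005 and 0.05 m and value of joint flap above 0.5 rad and height (world z) of jar_center below 0.041 m and angle between jar_center's own z axis and vertical below 0.2 rad).
3. the jar is pressed on the end pad with at least 2.5 N for 0.3 s (contact force between jar and stop above 2.5 N and x of jar_center in the frame of lane above 0.085 m and height (world z) of jar_center below 0.041 m), for 0.3 s.
At the end, for the whole second after the job is handed in: The small jar stands upright (within 0.1 rad) and still on the shelf between the rails, its centre 85 to 140 mm past the gate and within 10 mm of the lane's middle, let go, with the flap shut behind it (within 0.1 rad) (x of jar_center in the frame of lane between 0.085 and 0.14 m and y of jar_center in the frame of lane between -0.01 and 0.01 m and height (world z) of jar_center below 0.039 m and angle between jar_center's own z axis and vertical below 0.1 rad and value of joint flap below 0.1 rad and linear speed of jar below 0.02 m/s and contact force between the fingers and jar below 0.1 N); the robot touches nothing.
It fails at once if the jar is forced against the end pad with more than 16 N (contact force between jar and stop above 16 N).
It fails at once if the small jar is tipped over (angle between jar_center's own z axis and vertical above 0.6 rad).
It fails at once if a bystander is moved by more than 30 mm (distance of any of tall_jar, funnel, scraper, chuck_key, tape_roll from where it was at the start of the episode above 0.03 m).
It also fails if it takes over 64 s, if anything falls off the work surface, if the arm or the gripper's body presses on something with over 40 N, if the wrist force passes 120 N, or if a joint passes its speed limit or range.

## Working session

There is one attempt and no reset: what is moved stays moved. The work goes in short steps, each a Python script; the robot and the scene stay as the last script left them, time stands still between calls to the robot, and variables do not carry over. Pictures are saved under pics/ and viewed, and the job is handed in when it is done.

```bash
mkdir -p pics; cat > h.py <<'E'
import numpy as np, cv2
from scipy.spatial.transform import Rotation as R
from workcell import *
import workcell as w
def shot(cam,fn=None):
    c=capture(cam)
    if fn: cv2.imwrite('pics/'+fn,c['img'][:,:,::-1])
    return c
def toworld(c,p):
    M=cv2.Rodrigues(np.array(c['rvec'],float))[0]
    return M.T@(np.array(p)-np.array(c['tvec']).ravel())
def find(c,cam,q,kind='landmark_of'):
    return [(np.round(toworld(c,d['xyz']),4).tolist(),round(d['confidence'],2)) for d in getattr(finder,kind)(cam,q)[:3]]
E
python3 - <<'E'
from h import *
for cam in ('top','side','wrist'):
    c=shot(cam,cam+'0.png')
    print(cam,c['fovy'],toworld(c,[0,0,0]))
    for q in ['jar_center','lane','lane_mouth','flap_hinge','stop','stop_front','tall_jar','funnel','scraper','chuck_key','tape_roll']:
        print(q,find(c,cam,q))
print(current_time(),current_tcp_rot(),current_grip_width())
E
```

```text
top 54.82859196718548 [0.33307876 0.0166142  1.13361549]
jar_center [([0.6, 0.1982, 0.0356], 0.7)]
lane [([0.5235, -0.1678, 0.0047], 0.98)]
lane_mouth [([0.4635, -0.1729, -0.0014], 0.95)]
flap_hinge [([0.5174, -0.1309, 0.0417], 0.64)]
stop [([0.72, -0.147, 0.0028], 0.81)]
stop_front [([0.7048, -0.1529, 0.029], 0.88)]
tall_jar [([0.4744, 0.3082, -0.004], 0.57)]
funnel [([0.4607, 0.1324, 0.001], 0.87), ([0.4762, 0.3111, -0.0038], 0.63)]
scraper [([0.4195, -0.3525, -0.0058], 0.63)]
chuck_key [([0.3399, 0.2042, -0.0036], 0.69)]
tape_roll [([0.6259, 0.3732, 0.0024], 0.74)]
side 50.7833877305232 [-0.12512709  0.772515    0.61008749]
jar_center [([0.595, 0.1998, 0.0361], 0.77)]
lane [([0.5243, -0.17, -0.0001], 0.64)]
lane_mouth [([0.4648, -0.1777, 0.0002], 0.83)]
flap_hinge [([0.521, -0.1329, 0.0452], 0.97)]
stop [([0.7124, -0.146, 0.0001], 0.71), ([0.6225, 0.3723, 0.0014], 0.31)]
stop_front [([0.7006, -0.1513, 0.0315], 0.8)]
tall_jar [([0.4759, 0.3137, -0.0023], 0.57)]
funnel [([0.4627, 0.1367, -0.0006], 0.79)]
scraper [([0.4227, -0.3507, -0.002], 0.66)]
chuck_key [([0.3406, 0.1989, -0.0006], 0.96), ([0.5214, -0.1322, 0.0455], 0.51)]
tape_roll [([0.6216, 0.3719, 0.0007], 0.91)]
wrist 65.70646984690485 [ 0.25379367 -0.54869524  0.38412755]
jar_center []
lane []
lane_mouth []
flap_hinge []
stop []
stop_front []
tall_jar []
funnel []
scraper []
chuck_key []
tape_roll []
1.8 [ 0.69825583  0.11154382 -0.69825124  0.11154359] 0.0880019282145402
```

View pics/top0.png

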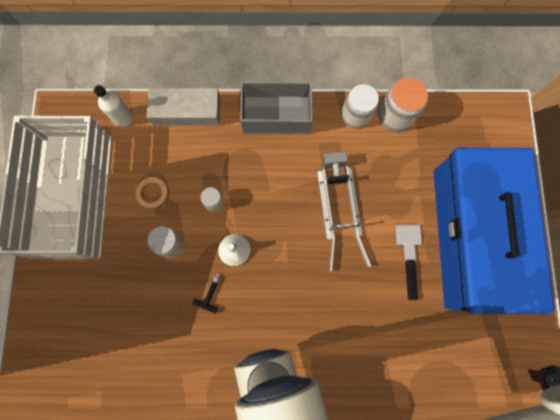

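View pics/side0.png

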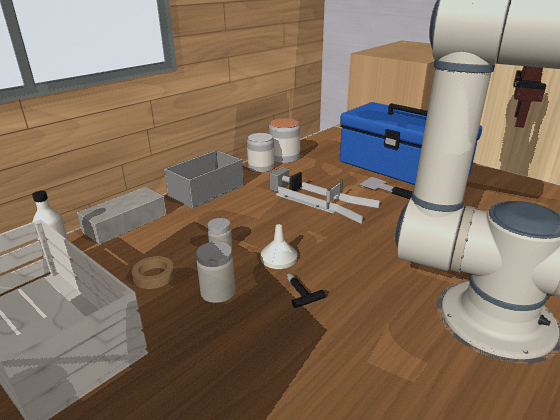

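The top view shows the lane (flap hinge near px 330,180, pad at 338,160), the small jar at (211,199) and the tall jar at (163,241). The side view agrees with this. I'll hover over the lane first to refine its pose with the wrist camera.

```bash
cat >> h.py <<'E'
def quat(a):  # tool down, jaw axis along (-sin a, cos a)
    x=np.array([0,0,-1.]);y=np.array([-np.sin(a),np.cos(a),0]);z=np.cross(x,y)
    M=np.stack([x,y,z],1)
    return M
def q_of(a): return R.from_matrix(quat(a)).as_quat()
E
python3 - <<'E'
from h import *
for a in (0.11,0.11+np.pi):
  for p in ([.5,-.17,.42],[.5975,.199,.215],[.4,-.18,.2],[.6,-.16,.2]): print(a,p,planner.solve_ik(p,q_of(a)))
a=0.11
s=planner.solve_ik([.5,-.17,.42],q_of(a)); 
if s is None or abs(s[5])>2.6: a+=np.pi
manip.goto([.5,-.17,.42],q_of(a))
c=shot('wrist','w1.png'); print(toworld(c,[0,0,0]))
for q in ['lane','lane_mouth','flap_hinge','stop','stop_front','flap']:
    print(q,find(c,'wrist',q))
np.save('w1.npy',c,allow_pickle=True)
print(current_time())
E
```

```text
0.11 [0.5, -0.17, 0.42] [-3.92163611e-01 -9.86925497e-02  1.39279110e+00 -4.44089210e-16
  1.84749410e+00 -2.07295994e+00]
0.11 [0.5975, 0.199, 0.215] [ 2.67485058e-01  2.14447944e-01  1.43215876e+00 -4.44089210e-16
  1.49498595e+00 -1.41331127e+00]
0.11 [0.4, -0.18, 0.2] [-5.00445085e-01 -3.01049950e-01  1.96000862e+00 -4.44089210e-16
  1.48263398e+00 -2.18124141e+00]
0.11 [0.6, -0.16, 0.2] [-3.15383100e-01  2.02017647e-01  1.47373755e+00 -4.44089210e-16
  1.46583745e+00 -1.99617943e+00]
3.251592653589793 [0.5, -0.17, 0.42] [-3.92163611e-01 -9.86925497e-02  1.39279110e+00 -4.44089210e-16
  1.84749410e+00  1.06863272e+00]
3.251592653589793 [0.5975, 0.199, 0.215] [0.26748506 0.21444794 1.43215876 0.         1.49498595 1.72828138]
3.251592653589793 [0.4, -0.18, 0.2] [-5.00445085e-01 -3.01049950e-01  1.96000862e+00 -4.44089210e-16
  1.48263398e+00  9.60351241e-01]
3.251592653589793 [0.6, -0.16, 0.2] [-3.15383100e-01  2.02017647e-01  1.47373755e+00 -4.44089210e-16
  1.46583745e+00  1.14541323e+00]
[ 0.43115812 -0.1783298   0.39945521]
lane [([0.5251, -0.1708, 0.0037], 0.98)]
lane_mouth []
flap_hinge [([0.5176, -0.1375, 0.0421], 0.74)]
stop [([0.7166, -0.1476, 0.0021], 0.91)]
stop_front [([0.7032, -0.1488, 0.0297], 0.74)]Traceback (most recent call last):
  File "<stdin>", line 10, in <module>
  File "h.py", line 13, in find
    return [(np.round(toworld(c,d['xyz']),4).tolist(),round(d['confidence'],2)) for d in getattr(finder,kind)(cam,q)[:3]]
                                                                                         ~~~~~~~~~~~~~~~~~~~~^^^^^^^
ValueError: it knows: chuck_key, flap_hinge, funnel, jar_center, lane, lane_mouth, scraper, stop, stop_front, tall_jar, tape_roll
```

View pics/w1.png

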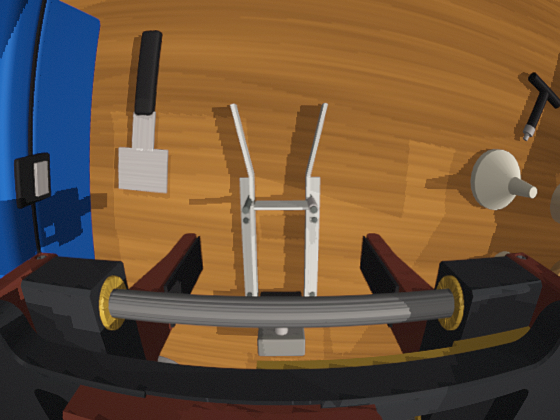

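```bash
cat > fit.py <<'E'
import numpy as np
from scipy.optimize import least_squares
obs=[(0,0,.5235,-.1678),(0,0,.5243,-.17),(0,0,.5251,-.1708),(-.062,0,.4635,-.1729),(-.062,0,.4648,-.1777),
(.195,0,.72,-.147),(.195,0,.7124,-.146),(.195,0,.7166,-.1476),(.18,0,.7048,-.1529),(.18,0,.7006,-.1513),(.18,0,.7032,-.1488)]
o=np.array(obs)
def f(p):
    c,s=np.cos(p[2]),np.sin(p[2])
    return np.r_[p[0]+c*o[:,0]-s*o[:,1]-o[:,2],p[1]+s*o[:,0]+c*o[:,1]-o[:,3]]
r=least_squares(f,[.524,-.17,.11]);print(r.x,np.round(r.fun*1e3,1))
np.save('lane.npy',r.x)
E
python3 fit.py
cat >> h.py <<'E'
def lane(x,y=0,z=0):
    L=np.load('lane.npy');c,s=np.cos(L[2]),np.sin(L[2])
    return np.array([L[0]+c*x-s*y,L[1]+s*x+c*y,z])
def proj(c,P,fish):
    M=cv2.Rodrigues(np.array(c['rvec'],float))[0]
    q=M@np.array(P)+np.array(c['tvec']).ravel()
    f=c['img'].shape[0]/2/np.tan(np.radians(c['fovy']/2))
    if fish:
        rr=np.hypot(q[0],q[1]);t=np.arctan2(rr,q[2]);return np.array([c['cx']+f*t*q[0]/rr,c['cy']+f*t*q[1]/rr])
    return np.array([c['cx']+f*q[0]/q[2],c['cy']+f*q[1]/q[2]])
def overlay(c,fish,fn,k=1,crop=None):
    S=4;im=cv2.resize(c['img'][:,:,::-1],None,fx=S,fy=S,interpolation=cv2.INTER_CUBIC)
    def ln(a,b,col):
        pts=[(proj(c,lane(*(np.array(a)+(np.array(b)-a)*t)),fish)+.5)*S for t in np.linspace(0,1,15)]
        cv2.polylines(im,[np.int32(pts)],False,col,1)
    for s in(-1,1):
        ln((-.03,s*.032,.022),(.165,s*.032,.022),(0,0,255)); ln((-.03,s*.032,.022),(-.115,s*.052,.022),(0,0,255))
        ln((0,s*.033,.064),(0,s*.041,.064),(0,255,0))
    ln((0,-.033,.058),(0,.033,.058),(255,0,0))
    ln((.18,-.032,.056),(.18,.032,.056),(255,0,255));ln((.21,-.032,.056),(.21,.032,.056),(255,0,255))
    x0,y0,x1,y1=[v*S for v in crop]; cv2.imwrite('pics/'+fn,im[y0:y1,x0:x1])
E
python3 - <<'E'
from h import *
c=shot('top');overlay(c,False,'ot1.png',crop=(290,140,400,280))
c=shot('wrist');overlay(c,True,'ow1.png',crop=(210,90,350,235))
E
```

```text
[ 0.52397615 -0.16924242  0.10897343] [ 0.5 -0.3 -1.1 -1.2 -2.5 -2.2  5.4  1.2 -1.9  2.3 -0.3 -1.4  0.8  1.6
 -3.1  1.7 -1.  -2.  -0.4  3.2  1.6 -0.9]
```

View pics/ot1.png

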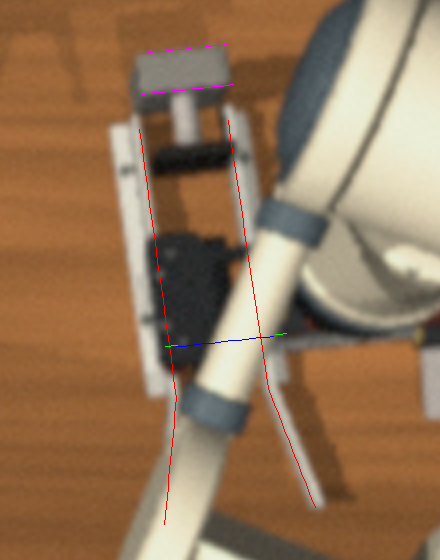

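View pics/ow1.png

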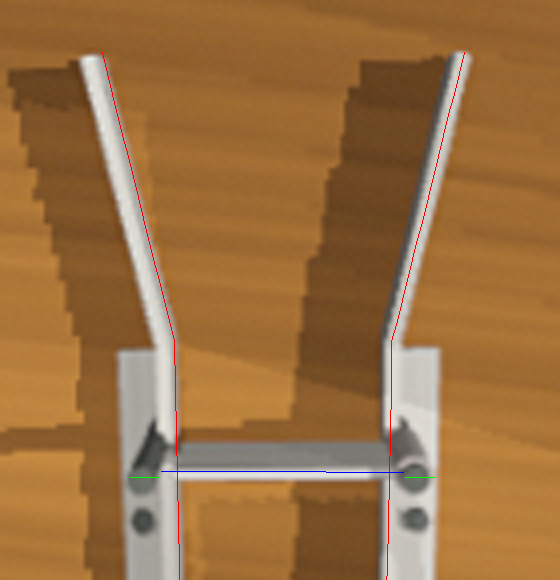

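```bash
python3 - <<'E'
from h import *
L=np.load('lane.npy');L[:2]+= -0.001*np.array([-np.sin(L[2]),np.cos(L[2])]);np.save('lane.npy',L);print(L)
q=q_of(L[2]+np.pi)
manip.goto([.5975,.199,.40],q)
c=shot('wrist','w2.png')
print(find(c,'wrist','jar_center'),find(c,'wrist','tall_jar'))
print(current_time(),current_ee_pos(),current_wrist_force())
E
```

```text
[ 0.52408491 -0.17023649  0.10897343]
[] []
7.3667 [0.59753276 0.19879519 0.40009144] [-0.12667259  0.51020778  0.06696696]
```

View pics/w2.png

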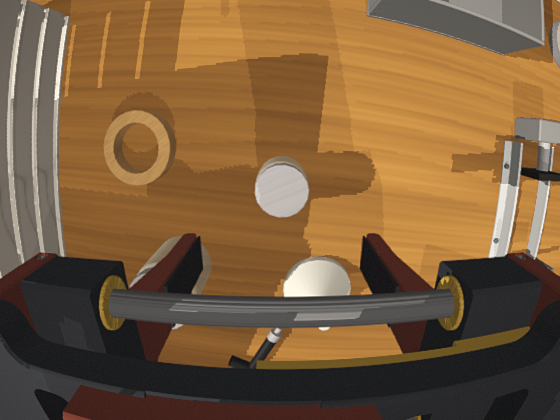

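The wrist picture shows the small jar's lid centred near (282,190), with the tall jar at (175,280) and the funnel at (318,278), both clear of the fingers. I'll compute the jar's position from the lid pixel.

```bash
python3 - <<'E'
from h import *
from scipy.optimize import fsolve
L=np.load('lane.npy');q=q_of(L[2]+np.pi)
c=shot('wrist')
s=fsolve(lambda p:proj(c,[p[0],p[1],.07],True)-np.array([282,190.5]),[.6,.2]);print(s)
j=[s[0]*.6+.4*.5975,s[1]*.6+.4*.199]; print(j)
assert np.hypot(s[0]-.5975,s[1]-.199)<.010
eoat.grip(.088)
manip.goto([*j,.27],q)
t=manip.servo_line([*j,.163+.050],velocity=.08,threshold=8)
print(t,current_ee_pos())
if not t:
    eoat.grip(.045,15)
    print(current_grip_width(),current_wrist_force())
    manip.servo_line([*j,.163+.17],velocity=.15)
    print(current_grip_width(),current_wrist_force(),current_time())
    shot('side','s3.png')
E
```

```text
[0.60109141 0.19740479]
[np.float64(0.5996548489695561), np.float64(0.19804287487226507)]
False [0.59983311 0.19810339 0.21345386]
0.055414461106504095 [0.34866027 0.21201373 1.47199516]
0.055705149382686725 [-0.6507647   0.80012631 -2.08897405] 10.6333
```

View pics/s3.png

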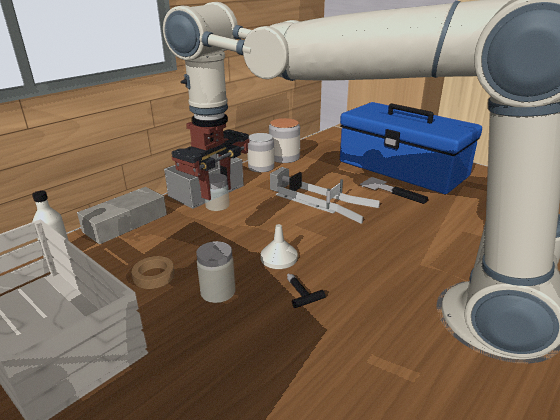

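```bash
python3 - <<'E'
from h import *
L=np.load('lane.npy');q=q_of(L[2]+np.pi)
m=lane(-.068)
manip.goto([m[0],m[1],.33],q)
manip.servo_line([m[0],m[1],.235],velocity=.12)
t=manip.servo_line([m[0],m[1],.2125],velocity=.04,threshold=3)
print(t,current_ee_pos(),current_wrist_force(),current_time())
shot('side','s4.png')
E
```

```text
True [ 0.45630545 -0.17754232  0.2128476 ] [ 1.18804985 -0.4213638   2.0930207 ] 13.65
```

View pics/s4.png

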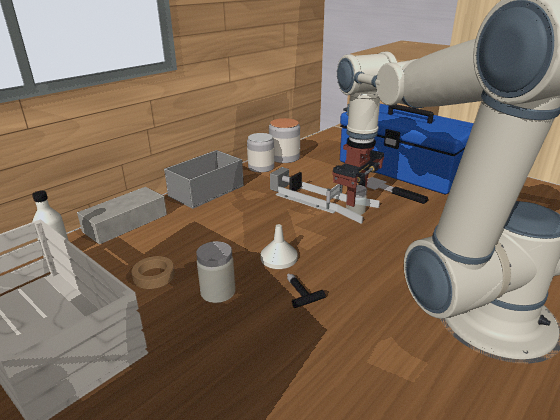

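```bash
python3 - <<'E'
from h import *
L=np.load('lane.npy');q=q_of(L[2]+np.pi)
m=lane(-.068)
eoat.grip(.082)
manip.servo_line([m[0],m[1],.32],velocity=.15)
c=shot('top','t5.png'); print('top',find(c,'top','jar_center'))
b=lane(-.14)
manip.servo_line([b[0],b[1],.32],velocity=.15)
c=shot('wrist','w5.png'); print('wrist',find(c,'wrist','jar_center'))
for k in ('lane','stop','stop_front','flap_hinge'): print(k,find(c,'wrist',k))
overlay(c,True,'ow5.png',crop=(210,60,350,210))
print(m,current_time())
eoat.grip(0.0,20)
print(current_grip_width())
E
```

```text
top [([0.4519, -0.1778, 0.0382], 0.5)]
wrist []
lane [([0.5244, -0.1689, 0.0054], 0.57)]
stop []
stop_front []
flap_hinge [([0.5156, -0.1358, 0.042], 0.66)]
[ 0.45648827 -0.17763202  0.        ] 16.2083
0.00037102995564653764
```

View pics/w5.png

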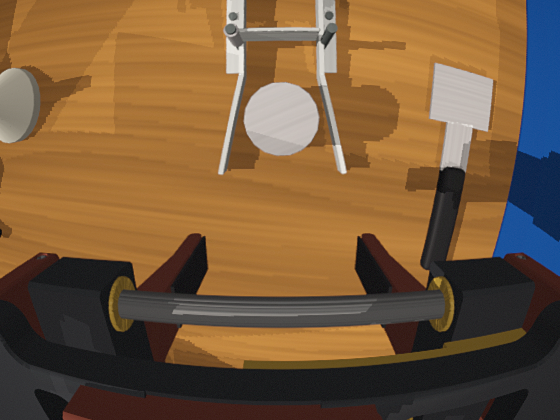

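View pics/ow5.png

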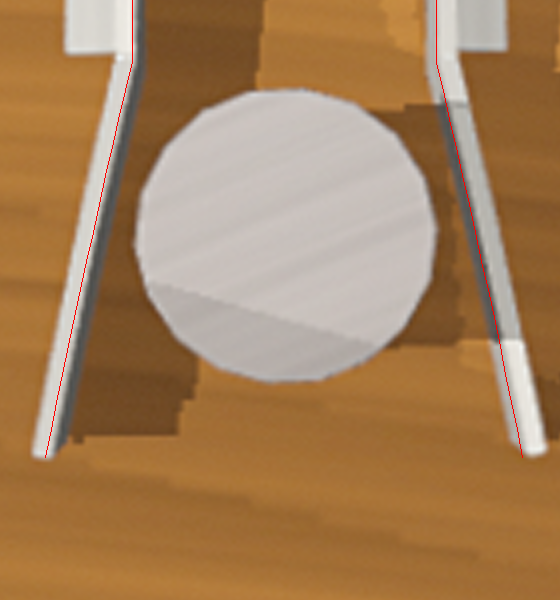

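The jar is standing in the mouth: lid centre is at about (281,118) in the wrist view, midway between the flared rails and clear of the flap. Next I'll lower the closed fingers behind it and push it in.

```bash
cat >> h.py <<'E'
def fx():
    L=np.load('lane.npy');f=np.array([current_wrist_force() for _ in range(3)]).mean(0)
    c,s=np.cos(L[2]),np.sin(L[2]); return np.round([c*f[0]+s*f[1],-s*f[0]+c*f[1],f[2]],2)
def lx():
    L=np.load('lane.npy');p=np.array(current_ee_pos())[:2]-L[:2];c,s=np.cos(L[2]),np.sin(L[2]); return np.round([c*p[0]+s*p[1],-s*p[0]+c*p[1]],4)
E
python3 - <<'E'
from h import *
b=lane(-.14)
manip.servo_line([b[0],b[1],.195],velocity=.12)
print('free',fx(),lx(),current_ee_pos())
def go(x,v=.05,t=12):
    p=lane(x); r=manip.servo_line([p[0],p[1],.195],velocity=v,threshold=t); print(x,r,fx(),lx(),round(current_time(),2)); return r
for x in (-.09,-.05):
    if go(x,.05): raise SystemExit
shot('side','s6.png')
E
```

```text
free [-0.56 -0.37  1.09] [-0.1397 -0.0002] [ 0.38519356 -0.18563832  0.19588944]
-0.09 False [-0.42 -0.53 -0.61] [-0.0901  0.    ] 19.82
-0.05 False [-1.01 -0.44 -0.02] [-0.0499 -0.0001] 20.77
```

View pics/s6.png

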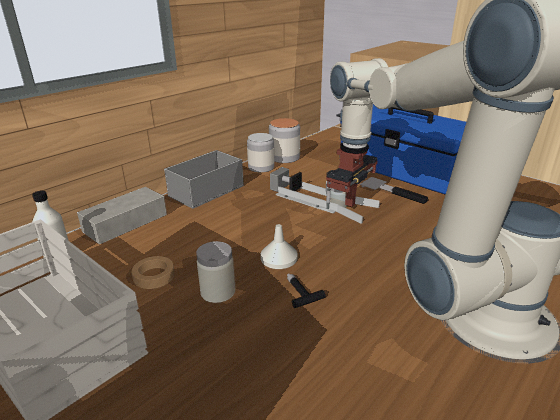

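```bash
python3 - <<'E'
from h import *
def go(x,v=.05,t=12):
    p=lane(x); r=manip.servo_line([p[0],p[1],.195],velocity=v,threshold=t); print(x,r,fx(),lx(),round(current_time(),2)); return r
for x in (-.03,-.01,.015,.035,.048):
    if go(x,.05,10): break
shot('side','s7.png'); c=shot('top','t7.png'); print(find(c,'top','jar_center'))
c=shot('wrist','w7.png');print(find(c,'wrist','jar_center'))
E
```

```text
-0.03 False [-4.22 -3.16 -0.12] [-0.0302 -0.0003] 21.37
-0.01 False [0.88 0.12 0.06] [-0.0097  0.0004] 21.92
0.015 True [ 0.03  0.44 -0.18] [-0.0062  0.0004] 22.18
[]
[]
```

View pics/s7.png

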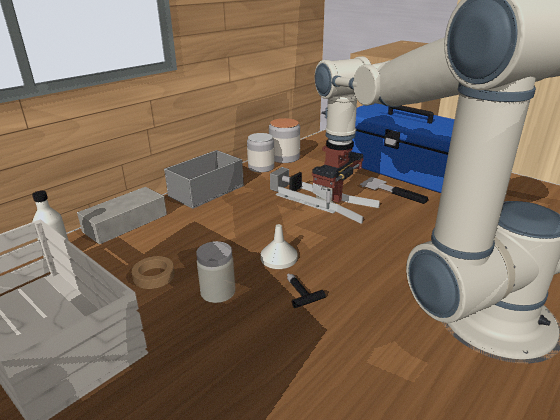

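View pics/w7.png

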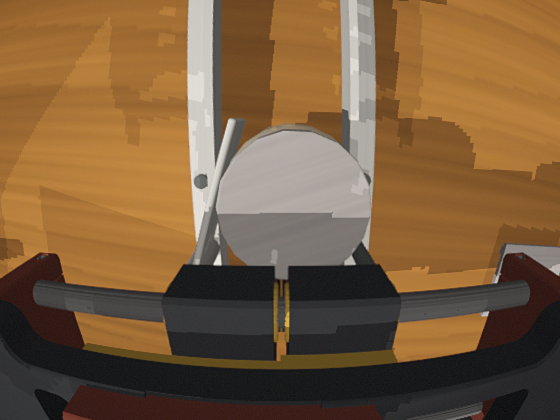

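The flap is open: its leaf runs from (200,262) to (235,125) beside the upright jar lid at (294,195). The force trip looks like a brief transient, since the reading is about 0 N now. I'll go on more slowly.

```bash
python3 - <<'E'
from h import *
def go(x,v=.03,t=10):
    p=lane(x); r=manip.servo_line([p[0],p[1],.195],velocity=v,threshold=t); print(x,r,fx(),lx(),round(current_time(),2)); return r
for x in (.005,.015,.025,.035,.045,.052):
    if go(x):break
c=shot('wrist','w8.png')
E
```

```text
0.005 False [-1.54  1.27 -0.05] [0.005 0.   ] 22.97
0.015 False [-0.96 -0.1   0.06] [ 0.0154 -0.    ] 23.45
0.025 False [-2.18  1.8   1.7 ] [0.0251 0.0002] 23.93
0.035 False [-1.45  1.61 -0.36] [ 0.0351 -0.0001] 24.42
0.045 False [ 0.42  0.01 -0.13] [ 0.0453 -0.0003] 24.9
0.052 False [-0.4  -3.22 -0.57] [ 0.0522 -0.0003] 25.28
```

View pics/w8.png

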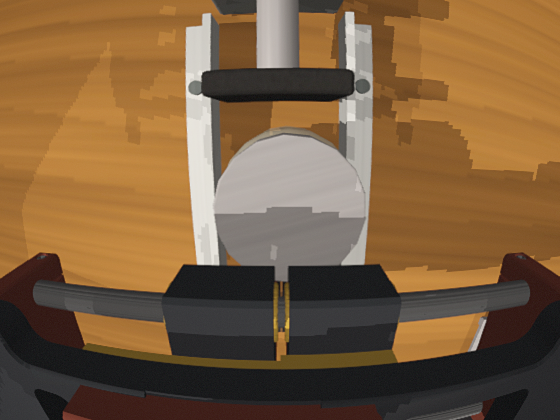

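Upright at (290,200), the jar has passed the flap, and the black pad at (278,85) is about 10 mm ahead. I'll approach in small steps while averaging the force.

```bash
cat >> h.py <<'E'
def favg(n=8,dt=.02):
    v=[]
    for _ in range(n): v.append(fx()); manip.pause(dt)
    return np.round(np.mean(v,0),2),np.round(np.std(v,0),2)
E
python3 - <<'E'
from h import *
f0,s=favg(8);print('base',f0,s)
x=.052
while x<.100:
    x+=.001
    p=lane(x); r=manip.servo_line([p[0],p[1],.195],velocity=.02,threshold=8)
    f,s=favg(5,.02);print(round(x,4),r,f,s,lx(),round(current_time(),2))
    if r or f[0]<-3.5: break
E
```

```text
base [ 0.36 -2.19 -0.3 ] [0.43 0.66 0.29]
0.053 False [-1.28 -1.25  0.72] [0.87 0.73 0.38] [ 0.0529 -0.    ] 25.8
0.054 False [-2.19 -1.11  1.24] [0.46 0.28 0.2 ] [0.054 0.   ] 26.13
0.055 False [-1.66 -1.02  0.77] [0.32 0.33 0.26] [0.0551 0.    ] 26.47
0.056 False [-1.59 -1.27  0.89] [0.52 0.54 0.38] [ 0.0561 -0.    ] 26.8
0.057 False [-1.58 -1.21  0.66] [0.48 0.52 0.42] [ 0.0571 -0.    ] 27.13
0.058 False [-2.   -0.88  0.51] [0.34 0.46 0.43] [0.058 0.   ] 27.47
0.059 False [-1.57 -1.19  0.73] [0.9  0.18 0.53] [0.0591 0.    ] 27.8
0.06 False [-1.58 -1.22  0.69] [0.33 0.35 0.24] [0.06 0.  ] 28.13
0.061 False [-1.96 -1.05  0.12] [0.39 0.25 0.22] [ 0.061 -0.   ] 28.47
0.062 False [-1.62 -1.69  0.14] [0.42 0.24 0.39] [0.062 0.   ] 28.8
0.063 False [-1.27 -1.31  0.67] [0.43 0.37 0.38] [0.063 0.   ] 29.13
0.064 False [-1.1  -1.15  0.05] [0.28 0.4  0.35] [ 0.064 -0.   ] 29.47
0.065 False [-1.73 -1.26  0.93] [0.29 0.31 0.3 ] [0.065 0.   ] 29.8
0.066 False [-3.87 -0.84  1.52] [0.62 0.28 0.4 ] [ 0.0659 -0.    ] 30.13
```

Force jumped from the −1.6 N sliding level to −3.9 N at 0.066, so the pad has been touched. I'll press on to about 6 N.

```bash
python3 - <<'E'
from h import *
x=.066
while x<.0705:
    x+=.0007
    p=lane(x); r=manip.servo_line([p[0],p[1],.195],velocity=.02,threshold=8)
    f,s=favg(4,.02);print(round(x,4),r,f,s,lx(),round(current_time(),2))
    if r or f[0]<-7.6: break
c=shot('wrist','w9.png')
for _ in range(4): manip.pause(.18);print(favg(3,.01))
print(current_time())
E
```

```text
0.0667 False [-5.53 -1.25  2.33] [0.35 0.79 0.55] [ 0.0665 -0.0001] 30.45
0.0674 False [-6.5  -0.7   2.89] [0.44 0.26 0.43] [ 0.067  -0.0001] 30.77
0.0681 False [-7.61 -0.57  3.38] [0.29 0.28 0.43] [ 0.0676 -0.0001] 31.08
(array([-7.64, -0.37,  3.1 ]), array([0.21, 0.45, 0.85]))
(array([-7.46, -0.73,  3.79]), array([0.54, 0.59, 0.24]))
(array([-7.74, -0.36,  3.89]), array([0.17, 0.23, 0.08]))
(array([-7.59, -1.  ,  3.72]), array([0.77, 0.37, 0.11]))
31.9667
```

View pics/w9.png

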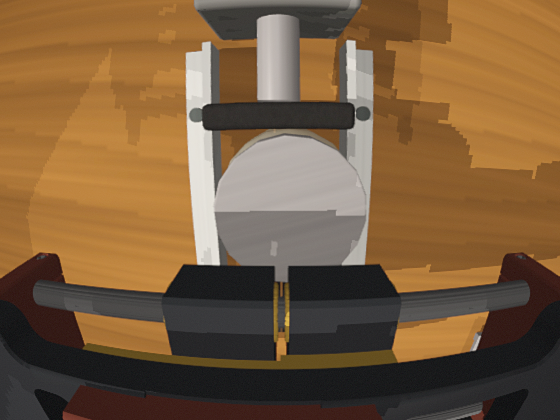

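The jar's lid at (290,200) is against the pad at (278,115), upright, and has been held at about 6 N net for 0.8 s. I'll back off 10 mm and lift straight up.

```bash
python3 - <<'E'
from h import *
p=lane(.0575)
manip.servo_line([p[0],p[1],.195],velocity=.03); f,s=favg(3);print(f,lx())
c=shot('wrist','w10.png')
E
```

```text
[-0.18 -2.22  0.51] [0.0576 0.    ]
```

View pics/w10.png

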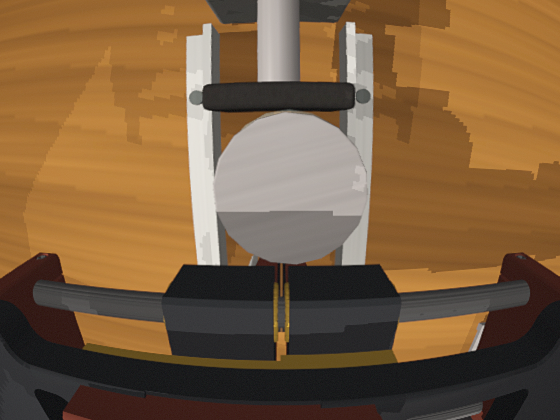

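The jar at (290,187) has separated from the fingers and is standing. The −2.2 N side force is the flap leaning on them. Lifting straight up.

```bash
python3 - <<'E'
from h import *
L=np.load('lane.npy');q=q_of(L[2]+np.pi)
p=lane(.0575)
manip.servo_line([p[0],p[1],.25],velocity=.06)
manip.servo_line([p[0],p[1],.36],velocity=.15)
p=lane(-.03);manip.servo_line([p[0],p[1],.40],velocity=.2)
manip.pause(.3)
c=shot('wrist','w11.png');print(find(c,'wrist','jar_center'))
shot('side','s11.png');print(current_time())
L=np.load('lane.npy')
for cam in('top','side'):
    c=shot(cam,cam+'11.png')
    for n in ['jar_center','tall_jar','funnel','scraper','chuck_key','tape_roll']:print(cam,n,find(c,cam,n)[:1])
E
```

```text
[([0.6276, -0.1567, 0.0304], 0.68), ([0.4275, -0.3538, 0.0014], 0.34)]
35.6
top jar_center [([0.6286, -0.1609, 0.037], 0.85)]
top tall_jar [([0.4735, 0.3119, -0.0022], 0.72)]
top funnel [([0.4623, 0.1342, 0.0026], 0.7)]
top scraper [([0.4217, -0.3528, -0.0071], 0.94)]
top chuck_key [([0.3407, 0.1999, -0.0042], 0.56)]
top tape_roll [([0.6249, 0.3753, 0.0], 0.84)]
side jar_center [([0.622, -0.1623, 0.0342], 0.66)]
side tall_jar [([0.473, 0.3161, -0.0007], 0.85)]
side funnel [([0.4635, 0.1349, 0.0009], 0.79)]
side scraper []
side chuck_key [([0.3409, 0.2023, -0.0017], 0.56)]
side tape_roll [([0.6206, 0.3681, 0.0024], 0.79)]
```

View pics/w11.png

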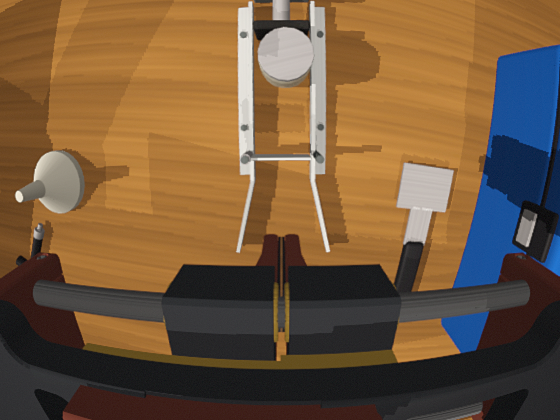

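View pics/s11.png

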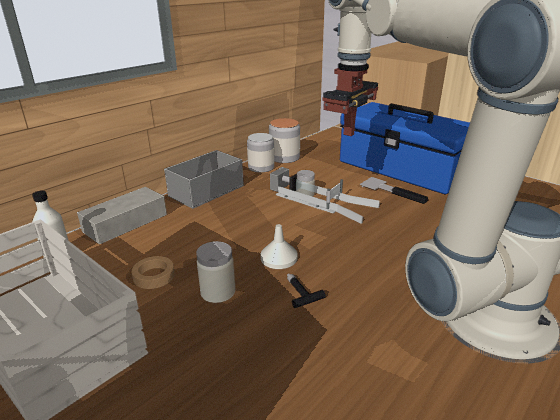

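The jar stands at (285,55) against the pad at lane x ≈ 0.10, and the flap is shut straight across the lane from (245,158) to (320,158). The bystanders haven't moved and the robot is clear, so I'm handing in.

```bash
python3 -c "
from h import *
print(manip.finish_job(),current_time())"
```

```text
the job is handed in; nothing more can be done
the job is handed in; nothing more can be done
```

I stood the jar in the lane mouth and pushed it upright through the flap with closed fingers. I pressed it on the end pad at about 6 N net (wrist reading 7.6 N, less about 1.6 N of sliding friction) for about 0.8 s. I then backed off 10 mm, lifted straight up and handed in; the last clock reading was 35.6 s, just before the final look.

**Last checks:**
- **Jar:** it stands upright against the pad, about 100–105 mm past the gate by the cameras, within about 4 mm of the lane's middle.
- **Flap:** the wrist picture shows it shut behind the jar.
- **Bystanders:** all measured where they started, within the finder's error. The scraper was missed in the last side view, but the top view confirmed it.
- **Robot:** clear of everything.

**Odd readings:** one push step stopped early on a 10 N force trip while the jar was in the flap. The force read about 0 N right after and the jar stayed upright, so I treated it as a passing spike. The finder missed the jar in several wrist views and one top view, so I went by the pictures there.

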